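# Change over the roller tubes in the tempering block

### The job

The long roller tubes in the tempering block have finished soaking and the short ones on the bench are next. First swing the magnifier lamp back until it is well clear of the block, then move every long tube into the wooden rack and load every short tube into the block, each one upright and fully down in a hole of its own. When all are in, shut the hood over the block, leave the lamp clear, and do not disturb the bearing parts lying about.

Things in the scene. Friction and masses are not known exactly. Their poses are not given: they have to be found in the camera images.
- unit_top (a point): centre of the top face of the tempering block, 80 mm above the bench: a grey bench unit 260 x 180 mm with an aluminium top bored with six holes, at x = -65, 0, +65 mm and y = -43, +22 mm from this point (x along its long side, y towards its hinged side). Holes: 31 mm wide, 2 mm chamfer, 50 mm deep, floor 30 mm above the bench
- rack_top (a point): centre of the top face of the bench rack, 45 mm above the bench: a beech block 235 x 75 mm that stands loose on the bench (0.8 kg), with four holes in a row at x = -82.5, -27.5, +27.5, +82.5 mm, y = 0 from this point. Holes: 31 mm wide, 2 mm chamfer, 35 mm deep, floor 10 mm above the bench
- long0: long roller tube: closed steel tube, 28 mm wide, with a black cap 30 mm wide and 20 mm high, 110 mm long over all, about 0.2 kg; origin at the centre of its foot, z towards the cap. Starts in a hole of the tempering block, its foot on the hole's floor (absent in some runs)
- long1: long roller tube: closed steel tube, 28 mm wide, with a black cap 30 mm wide and 20 mm high, 110 mm long over all, about 0.2 kg; origin at the centre of its foot, z towards the cap. Starts in a hole of the tempering block, its foot on the hole's floor (absent in some runs)
- long2: long roller tube: closed steel tube, 28 mm wide, with a black cap 30 mm wide and 20 mm high, 110 mm long over all, about 0.2 kg; origin at the centre of its foot, z towards the cap. Starts in a hole of the tempering block, its foot on the hole's floor (absent in some runs)
- long3: long roller tube: closed steel tube, 28 mm wide, with a black cap 30 mm wide and 20 mm high, 110 mm long over all, about 0.2 kg; origin at the centre of its foot, z towards the cap. Starts in a hole of the tempering block, its foot on the hole's floor (absent in some runs)
- long4: long roller tube: closed steel tube, 28 mm wide, with a black cap 30 mm wide and 20 mm high, 110 mm long over all, about 0.2 kg; origin at the centre of its foot, z towards the cap. Starts in a hole of the tempering block, its foot on the hole's floor (absent in some runs)
- long5: long roller tube: closed steel tube, 28 mm wide, with a black cap 30 mm wide and 20 mm high, 110 mm long over all, about 0.2 kg; origin at the centre of its foot, z towards the cap. Starts in a hole of the tempering block, its foot on the hole's floor (absent in some runs)
- short0: short roller tube: as the long ones but 85 mm long over all (cap included), about 0.16 kg; origin at the centre of its foot, z towards the cap. Starts standing on the bench (absent in some runs)
- short1: short roller tube: as the long ones but 85 mm long over all (cap included), about 0.16 kg; origin at the centre of its foot, z towards the cap. Starts standing on the bench (absent in some runs)
- short2: short roller tube: as the long ones but 85 mm long over all (cap included), about 0.16 kg; origin at the centre of its foot, z towards the cap. Starts standing on the bench (absent in some runs)
- short3: short roller tube: as the long ones but 85 mm long over all (cap included), about 0.16 kg; origin at the centre of its foot, z towards the cap. Starts standing on the bench (absent in some runs)
- hood (a joint): angle of the tempering block's hood (rad): 0 = shut, up to 1.85 = thrown back. The hood is a grey cover 260 x 180 mm and 70 mm high, open below, hinged along one long side of the block; a stiff hinge holds it wherever it is left (about 0.5 N m to turn it, plus its 0.35 kg): push it at its outer face near the free edge
- hood_hinge (a point): middle of the hood's hinge line, 81 mm above the bench; frame parallel to the block's: x along the hinge, the block lies towards -y, open hood stands on the +y side
- hood_edge (a point): middle of the upper front edge of the hood (moves with it): 180 mm from the hinge and 70 mm above it when shut; hood's own axes: z out of its outer (top) face, -y towards its free edge, where a black lip 100 mm wide, 8 mm thick sticks out another 20 mm, 6 mm below the outer face
- lamp_knob (a point): middle of the graspable part of the clamp knob that stands upright on the lamp arm's elbow, 400 mm from the pivot: steel, round, 18 mm wide; this point is 20 mm below its top and 34 mm above the elbow's top face, 286 mm above the bench
- lamp_head (a point): centre of the round white magnifier head (124 mm wide, 24 mm thick, underside 226 mm up). Its straight arm swings level about an upright pivot 620 mm from here, on the line through the knob; friction (0.35 N m) holds it where it is left. It starts over the tempering block and swings clear clockwise seen from above, away from the robot
- flange_bearing: bystander: chrome flange bearing, 52 mm wide, 22 mm high; origin under its centre
- thrust_washer: bystander: bronze thrust washer, 60 mm wide, 6 mm thick, lying flat; origin under its centre
- mandrel: bystander: green anodised mandrel standing on its 52 mm collar, 108 mm high; origin under its centre
- wheel_hub: bystander: steel wheel hub, flange 120 mm wide, 52 mm high; origin under its centre
- ring_gauge: bystander: dark steel setting ring, 72 mm wide, 24 mm high; origin under its centre
Things that resemble listed ones, but are neither listed nor needed, are in the scene too. Leave any green look-alike of the short1 alone.

How it is judged:
By the outcome, as a careful person would: the job done as asked, in the order asked, and still so for the second after the job is handed in, with the robot touching nothing.
Of long0, long1, long2, long3, long4, long5 only 2 to 3 are there at a start; the rules pass over those that are not, and their reading is None.
Of short0, short1, short2, short3 only 3 to 4 are there at a start; the rules pass over those that are not, and their reading is None.
At some moment in a run one of rack may be knocked a few centimetres aside while the robot is not near it.
Once in a run the grip may slacken for a moment while it holds something.
It also fails if it takes over 210 s, if anything falls off the work surface, if the arm or the gripper's body presses on something with over 40 N, if the wrist force passes 120 N, or if a joint passes its speed limit or range.

### The arm

A 6-joint arm with a two-finger parallel gripper is mounted at the origin on the work surface. World frame = base frame: x ahead of the robot, y to its left, z up, the work surface at z = 0. Lengths are in mm, angles in degrees, forces in N, time in s.
With the tool pointing down it reaches from about 275 to 750 mm from the base axis. Payload 10.2 kg.
Tool frame: the origin (TCP) lies at the very end of the fingers, on their centre line; the grasp point (between the pads) lies 19 mm behind it; z points along the fingers, y is the line along which they close (so a half turn about z gives the same grasp; the last joint's range is limited). The gripper opens to 88 mm and grips with 3 to 60 N. Pads are 18 mm wide; open, the fingers measure 123 mm over their backs; the gripper's body (75 mm by 187 mm) begins 45 mm behind the grasp point.
Start: joints at [-83.446, 17.928, 85.812, -0, 76.261, -12.8], TCP at [173.979, -495.341, 238.72] pointing down, gripper open.
Joint ranges: [-168.41, 168.41], [-55.51, 124.54], [10.69, 146.95], [-70.63, 250.63], [1, 178], [-165.06, 165.06]. Speed limits (degrees/s): [136.94, 136.94, 172.46, 180, 180, 180].

### API

Orientations are given as [roll, pitch, yaw] about the fixed x, y, z axes, in that order (R = Rz(yaw) Ry(pitch) Rx(roll)).
In Python, from station import read_state, vision, r gives the robot as it stands.
- The arm moves only by the tool arm_command, never from a script. Its argument "plan" is a list of rows, each a list of 5 numbers: the opening, from 0 (shut) to 1 (fully open), then the shift along the world's x, y, z scaled (see below), then the turn about the world's z scaled (see below). In form: [[gripper, tx, ty, tz, twist], ...]. A call has 1 to 10 rows; each row is the pose to reach, as a shift and turn from the pose commanded when the call began; what a row does not reach only later rows make up. The controller multiplies each number of a shift by 150 mm and each number of a turn by 60 degrees. A row lasts 1/8 s, in which the tool goes at most 62.5 mm and 10.7 degrees, less where a joint would pass 70% of its speed; a pose out of reach is approached as far as the arm can. A call with a number of a shift or a turn outside -1 to 1 is refused whole. A call with a gripper value outside its range is refused whole. The fingers move at their own pace and stop on an object; the grip force is fixed at half the most. Time passes only in rows, so rows that repeat a pose let the fingers close. It gives the time, the measured TCP pose, the force, the opening and the grip force at its end, in the units of the state.
- read_state(): the state, without advancing time (a new reading comes with each control period).
- vision.snapshot(name): name is "scene" or "top"; returns a dict with "image" (480x640x3 uint8, red, green, blue), "fx", "fy", "cx", "cy" (pixels), "camera_from_world" (4x4, takes a point from world to camera coordinates). Camera axes: x right, y up, looking along -z (the intrinsics and any distortion apply to the point x, -y, -z); pixel columns grow to the right and rows downward; lengths in mm; the calibration is good to about 2 mm. A picture is of the moment at which its call begins. There is no depth.
- r.sign_off(): hands the job in; it is judged then, once.
The state is a dict: "t": time; "joint_positions": joint angles; "joint_velocities": joint speeds; "joint_torque": joint torques, N m; "tcp_pos": TCP position; "tool_rot": TCP orientation; "wrist_force": force on the tool from outside, world axes, zero at the start; "torque": the same for the moment, N m; "grip_width": finger opening in mm; "grip_force": force on a finger pad.
Only numpy, scipy, OpenCV 4.12 (cv2) and the standard library are available. Lean on these libraries where they do the work, as an engineer would, in place of code of your own. Each camera call takes 0.05 s, during which the arm holds its last target. There are 200 camera calls.

## Working session

There is one attempt and no reset: what is moved stays moved. The work goes in short steps, Python scripts to look and compute and a tool call to move; the robot and the scene stay as the last step left them, time stands still between calls to the robot, and variables do not carry over. Pictures are saved under pics/ and viewed, at most 14 in all, crops included, and the job is handed in when it is done.

Besides the shell and the picture viewer there is one more tool, called after "Emit:" in YAML: its name, and indented under it one key for each argument. arm_command: Moves the arm, as the interface text tells. Its arguments: {"type":"object","properties":{"plan":{"type":"array","items":{"type":"array","items":{"type":"number"}}}},"required":["plan"]}

```bash
ls; mkdir -p pics
cat > h.py <<'E'
import numpy as np, cv2
from station import read_state, vision, r
def snap(cam,name):
    s=vision.snapshot(cam); cv2.imwrite(f'pics/{name}.png',s['image'][:,:,::-1]); np.savez(f'pics/{name}.npz',**{k:v for k,v in s.items()}); return s
def load(name): return dict(np.load(f'pics/{name}.npz',allow_pickle=True))
def ray(s,u,v):
    M=np.array(s['camera_from_world']); R=M[:3,:3]; t=M[:3,3]
    d=np.array([(u-s['cx'])/s['fx'],-(v-s['cy'])/s['fy'],-1.]); return -R.T@t, R.T@d
def at(s,u,v,z):
    o,d=ray(s,u,v); return o+d*(z-o[2])/d[2]
def proj(s,p):
    M=np.array(s['camera_from_world']); c=M[:3,:3]@np.array(p,float)+M[:3,3]
    return np.array([s['cx']+s['fx']*c[0]/-c[2], s['cy']-s['fy']*c[1]/-c[2]])
def crop(name,out,u0,v0,u1,v1,k):
    im=cv2.imread(f'pics/{name}.png')[v0:v1,u0:u1]; cv2.imwrite(f'pics/{out}.png',cv2.resize(im,None,fx=k,fy=k,interpolation=cv2.INTER_CUBIC))
E
python3 - <<'E'
from h import *
for c in('scene','top'):
    s=snap(c,c+'0'); print(s.keys(),s['fx'],s['fy'],s['cx'],s['cy'],np.round(s['camera_from_world'],3).tolist())
st=read_state(); print({k:np.round(v,2).tolist() for k,v in st.items()})
E
```

```text
pics
dict_keys(['image', 'fx', 'fy', 'cx', 'cy', 'camera_from_world']) 456.0694699736846 456.0694699736846 325.78032483650014 239.07746930798112 [[-0.505, 0.863, 0.001, 285.831], [-0.658, -0.386, 0.647, 239.741], [0.559, 0.326, 0.763, -1658.362], [0.0, 0.0, 0.0, 1.0]]
dict_keys(['image', 'fx', 'fy', 'cx', 'cy', 'camera_from_world']) 618.0047677687668 618.0047677687668 327.5252687536473 239.64150685835466 [[0.007, -1.0, -0.009, 20.893], [0.984, 0.005, 0.178, -610.054], [-0.178, -0.01, 0.984, -1345.172], [0.0, 0.0, 0.0, 1.0]]
{'t': 0.1, 'joint_positions': [-83.45, 17.95, 85.85, 0.0, 76.26, -12.8], 'joint_velocities': [0.06, -0.05, -0.08, 0.06, 0.06, 0.02], 'joint_torque': [0.0, -40.28, -25.26, 0.07, 0.03, -0.0], 'tcp_pos': [173.94, -495.13, 238.24], 'tool_rot': [-179.94, -0.01, 19.35], 'wrist_force': [0.02, 0.21, 0.22], 'torque': [-0.02, -0.03, 0.02], 'grip_force': 0.0, 'grip_width': 87.98}
```

View pics/top0.png

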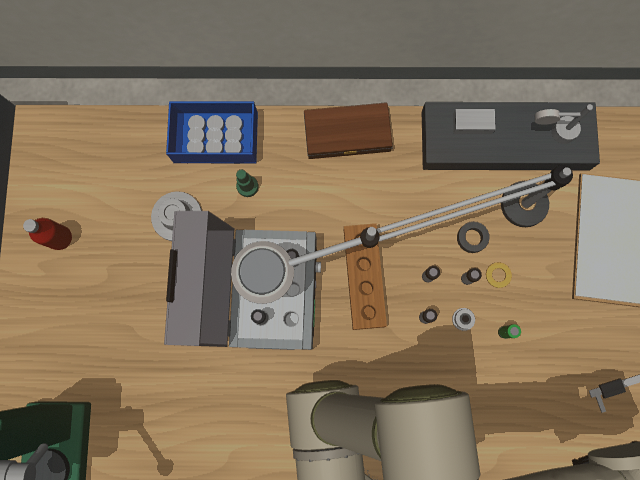

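View pics/scene0.png

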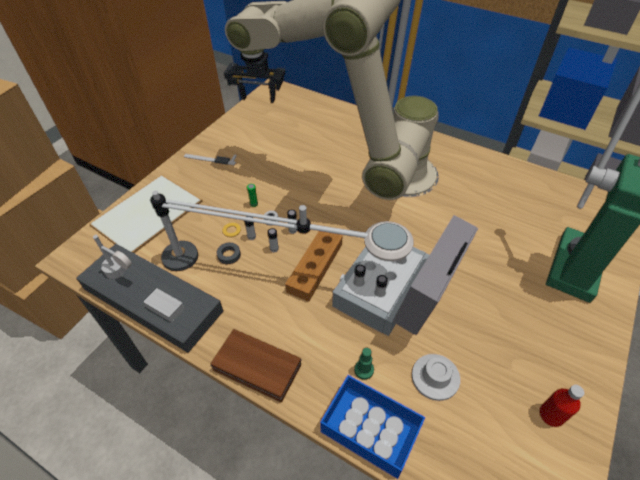

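The top view has +x up and +y left.

- **Lamp:** head at (264,270), knob at (370,237), pivot at (560,175).
- **Block and hood:** block around (275,290), hood open to its left.
- **Rack:** (366,276).
- **Short tube candidates:** black caps at (432,272), (473,275) and (429,315).
- **Look-alikes for a short tube:** green one at (511,330), chrome bearing at (464,319), lamp knob at (370,237), long-tube caps in the block at (259,316) and others.

By the description I choose the three black-capped ones, and check them in a close crop.

Run:
```python
from h import *
crop('top0','c1',225,195,535,355,2.58)
crop('scene0','c2',200,170,480,350,2.85)
s=load('top0')
print('knob',at(s,370,237,300),'pivot',at(s,561,174,290),'head',at(s,263,271,250))
for n,(u,v) in dict(a=(432,272),b=(473,275),c=(429,315)).items(): print(n,at(s,u,v,85))
t=load('scene0'); print('scene knob proj of top est',proj(t,at(s,370,237,300)), 'head',proj(t,at(s,263,271,250)))
```

```text
knob [570.93327901 -57.02542251 300.        ] pivot [ 696.97969265 -422.75473586  290.        ] head [512.48421178 146.60127095 250.        ]
a [ 533.55989451 -205.29254562   85.        ]
b [ 527.44818577 -294.74574039   85.        ]
c [ 439.7876285  -196.61328783   85.        ]
scene knob proj of top est [304.94850147 206.65391391] head [387.57636492 235.95554764]
```

View pics/c1.png

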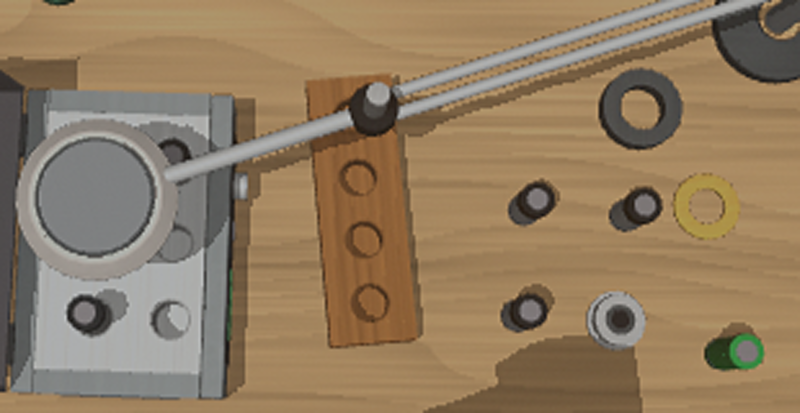

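View pics/c2.png

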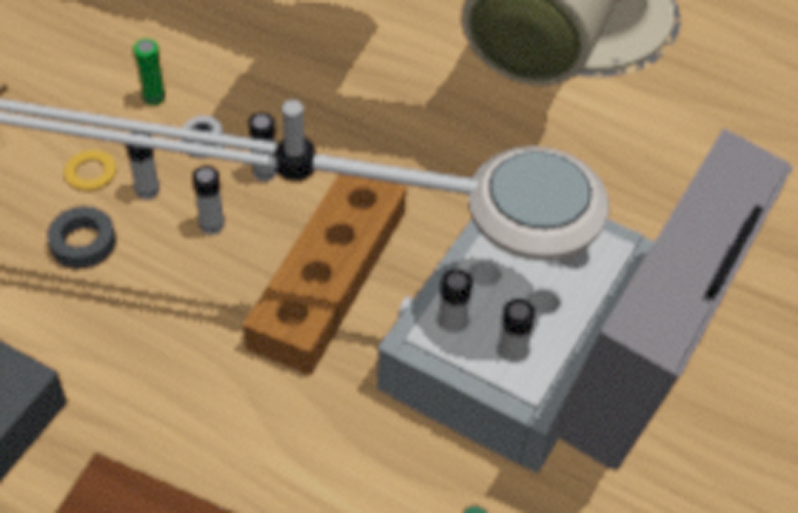

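c1/c2 confirm three steel short tubes with black caps, at c1 (537,200), (643,205) and (528,310). The green one at (745,350) is the look-alike. At least three long tubes stand in the block, two of them at c2 (456,285) and (519,317), and one at c1 (88,312). The knob top is at c1 (378,93) and c2 (292,107).

Run:
```python
from h import *
s=load('top0');t=load('scene0')
a=(225+378/2.58,195+93/2.58); b=(200+292/2.85,170+107/2.85)
print(a,b,at(s,*a,306),at(t,*b,306))
A=(225+152/2.58,195+0)
# pivot from scene/top post tops
print(at(s,561,174,270),at(s,525,204,5), at(t,180,256,5))
```

```text
(371.51162790697674, 231.04651162790697) (302.4561403508772, 207.5438596491228) [581.07125822 -59.5324776  306.        ] [581.48650431 -57.39069842 306.        ]
[ 702.87156723 -430.34464956  270.        ] [ 707.03102962 -441.59227354    5.        ] [ 705.59863215 -437.7720509     5.        ]
```

Emit:
arm_command:
  plan:
    - [1,0,0,0.4,0]
    - [1,1,1,0.67,0.59]
    - [1,1,1,0.67,0.59]
    - [1,1,1,0.67,0.59]
    - [1,1,1,0.67,0.59]
    - [1,1,1,0.67,0.59]

```text
t: 0.85
tcp_pos: [324.9, -344.4, 339.5]
tool_rot: [180.0, 0.0, 54.9]
wrist_force: [0.5, -1.2, -0.7]
grip_width: 88.3
grip_force: 0.0
```

Emit:
arm_command:
  plan:
    - [1,1,1,0,0.587]
    - [1,1,1,0,0.587]
    - [1,1,1,0,0.587]
    - [1,1,1,0,0.587]
    - [1,1,1,0,0.587]

```text
t: 1.48
tcp_pos: [474.2, -195.4, 338.4]
tool_rot: [-179.9, -0.0, 90.0]
wrist_force: [0.1, -1.1, -0.4]
grip_width: 88.6
grip_force: 0.0
```

Emit:
arm_command:
  plan:
    - [1,0.713,0.912,0,0]
    - [1,0.713,0.912,0,0]
    - [1,0.713,0.912,0,0]
    - [1,0.713,0.912,0,0]
    - [1,0.713,0.912,0,0]

```text
t: 2.1
tcp_pos: [580.4, -60.4, 338.9]
tool_rot: [-179.9, 0.0, 89.8]
wrist_force: [-0.5, -0.4, -0.8]
grip_width: 87.9
grip_force: 0.0
```

Emit:
arm_command:
  plan:
    - [1,0,0,-0.3,0]
    - [1,0,0,-0.48,0]
    - [1,0,0,-0.48,0]
    - [0,0,0,-0.48,0]
    - [0,0,0,-0.48,0]
    - [0,0,0,-0.48,0]
    - [0,0,0,-0.48,0]
    - [0,0,0,-0.48,0]

```text
t: 3.1
tcp_pos: [580.9, -58.5, 267.3]
tool_rot: [180.0, 0.0, 90.0]
wrist_force: [-0.0, -0.5, 0.3]
grip_width: 40.4
grip_force: 0.0
```

Emit:
arm_command:
  plan:
    - [0,0.09,0.027,0,0]
    - [0,0.185,0.05,0,0]
    - [0,0.277,0.072,0,0]
    - [0,0.37,0.09,0,0]
    - [0,0.462,0.104,0,0]
    - [0,0.553,0.115,0,0]
    - [0,0.645,0.122,0,0]
    - [0,0.74,0.129,0,0]
    - [0,0.833,0.13,0,0]
    - [0,0.927,0.129,0,0]

```text
t: 4.35
tcp_pos: [720.1, -38.5, 267.1]
tool_rot: [-179.9, -0.1, 90.0]
wrist_force: [-1.9, 1.6, 0.9]
grip_width: 17.2
grip_force: 30.0
```

Emit:
arm_command:
  plan:
    - [0,0.08,-0.003,0,0]
    - [0,0.17,-0.012,0,0]
    - [0,0.18,-0.014,0,0]
    - [0.6,0.18,-0.014,0,0]
    - [0.6,0.18,-0.014,0,0]
    - [0.6,0.18,-0.014,0,0]
    - [0.6,0.18,-0.014,0,0]
    - [0.6,0.18,-0.014,0.2,0]
    - [0.6,0.18,-0.014,0.48,0]
    - [0.6,0.18,-0.014,0.48,0]

```text
t: 5.6
tcp_pos: [743.6, -41.1, 336.9]
tool_rot: [-180.0, -0.0, 90.0]
wrist_force: [0.5, 0.0, 0.5]
grip_width: 53.0
grip_force: 0.0
```

Emit:
arm_command:
  plan:
    - [0.6,-1,0,0,0]
    - [0.6,-1,0,0,0]
    - [0.6,-1,-0.3,0,0]
    - [0.6,-1,-1,0,0]
    - [0.6,-1,-1,0,0]
    - [0.6,-1,-1,0,0]

```text
t: 6.35
tcp_pos: [593.4, -194.8, 337.7]
tool_rot: [179.8, 0.1, 89.7]
wrist_force: [1.5, 0.4, -0.8]
grip_width: 53.2
grip_force: 0.0
```

Run:
```python
from h import *
snap('top','top1');snap('scene','scene1')
a=cv2.imread('pics/top1.png')[160:360,150:470]; b=cv2.imread('pics/scene1.png')[150:350,200:520]
f=lambda i,k:cv2.resize(i,None,fx=k,fy=k,interpolation=cv2.INTER_CUBIC)
cv2.imwrite('pics/d1.png',f(a,2.5)); cv2.imwrite('pics/d2.png',f(b,2.5))
```

```text
(no output)
```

View pics/d1.png

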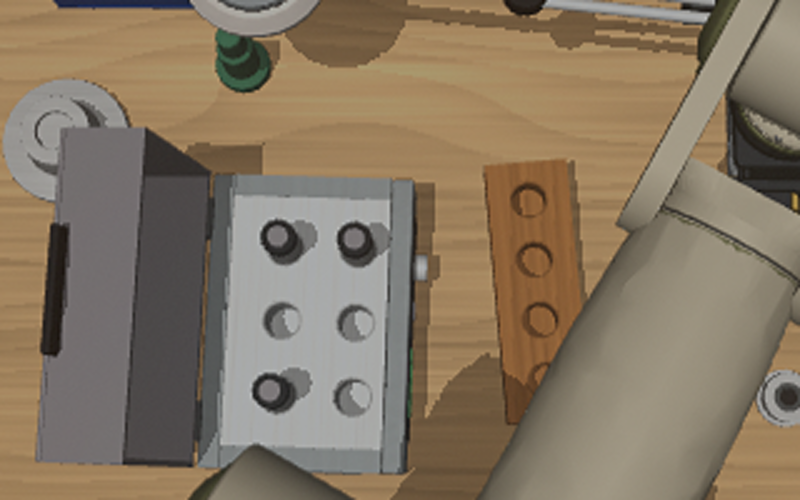

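View pics/d2.png

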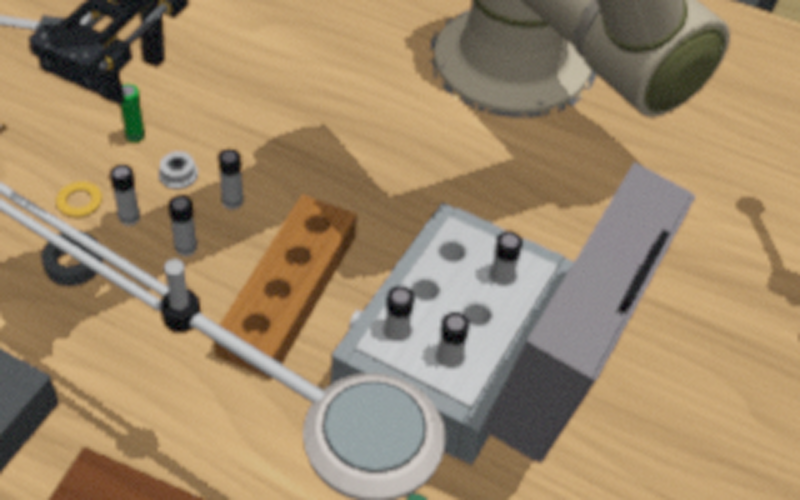

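d1 shows the lamp clear, three long tubes (caps at (281,240), (356,240), (272,392)) and three empty block holes at (282,321), (356,322) and (353,397). The rack holes are at (529,199), (535,259) and (541,319). d2 agrees.

```bash
cat > fit.py <<'E'
from h import *
from scipy.optimize import least_squares
UH={(i,j):(x,y) for i,x in enumerate((-65,0,65)) for j,y in enumerate((-43,22))}
def rigid(p,q): c,s=np.cos(p[2]),np.sin(p[2]); return np.array([p[0]+c*q[0]-s*q[1],p[1]+s*q[0]+c*q[1]])
def fit(obs,p0):  # obs: (snap,u,v,(qx,qy),z)
    f=lambda p:np.concatenate([proj(s,[*rigid(p,q),z])-(u,v) for s,u,v,q,z in obs])
    R=least_squares(f,p0); return R.x,np.abs(R.fun).max()
E
python3 - <<'E'
from fit import *
s=load('top1');t=load('scene1')
S=lambda u,v:(150+u/2.5,160+v/2.5); T=lambda u,v:(200+u/2.5,150+v/2.5)
h=UH
top=[((1,1),282,321,80),((1,0),356,322,80),((0,0),353,397,80),((2,1),280,241,139),((2,0),356,241,139),((0,1),272,392,139)]
top=[((1,1),282,321,80),((1,0),356,322,80),((0,0),353,397,80),((2,1),284,235,140),((2,0),357,236,140),((0,1),272,391,140)]
sc=[((0,0),452,250,80),((1,0),425,289,80),((1,1),477,313,80),((0,1),509,240,140),((2,0),400,295,140),((2,1),455,322,140)]
o1=[(s,*S(u,v),h[k],z) for k,u,v,z in top]; o2=[(t,*T(u,v),h[k],z) for k,u,v,z in sc]
for o in (o1,o2,o1+o2): print('unit',fit(o,[490,130,0]))
p=fit(o1+o2,[490,130,0])[0]
for k in h: print(k,rigid(p,h[k]).round(1))
print('hinge',rigid(p,(0,90)))
for k,u,v,z in top: print('top',k,at(s,*S(u,v),z).round(1))
for k,u,v,z in sc: print('sc',k,at(t,*T(u,v),z).round(1))
X=[-82.5,-27.5,27.5,82.5]
r1=[(s,*S(u,v),(X[i],0),45) for i,u,v in [(3,529,199),(2,535,259),(1,541,319)]]
r2=[(t,*T(u,v),(X[i],0),45) for i,u,v in [(3,256,323),(2,277,288),(1,298,255),(0,318,222)]]
for o in (r1,r2,r1+r2): print('rack',fit(o,[490,-40,0]))
q=fit(r1+r2,[490,-40,0])[0]
for x in X: print(rigid(q,(x,0)).round(1))
for u,v in [(124,173),(181,203),(230,157)]: print('short scene',at(t,*T(u,v),85).round(1))
a=load('top0')
for u,v in [(539,199),(647,204),(530,309)]: print('short top0',at(a,225+u/2.58,195+v/2.58,85).round(1))
# lamp head
print('head',at(s,150+255/2.5,160-5/2.5,250),at(t,*T(375,425),250))
E
```

```text
unit (array([ 4.96725669e+02,  1.42060932e+02, -3.65459208e-02]), np.float64(1.32217242174994))
unit (array([ 4.95970633e+02,  1.46226575e+02, -2.73499502e-02]), np.float64(0.3715707971758775))
unit (array([ 4.96379829e+02,  1.43638171e+02, -3.27241244e-02]), np.float64(2.1894121475263546))
(0, 0) [430.  102.8]
(0, 1) [432.1 167.8]
(1, 0) [495.  100.7]
(1, 1) [497.1 165.6]
(2, 0) [559.9  98.5]
(2, 1) [562.1 163.5]
hinge [499.32447475 233.58998612]
top (1, 1) [495.9 165.6  80. ]
top (1, 0) [495.4 100.6  80. ]
top (0, 0) [430.  102.1  80. ]
top (2, 1) [562.9 158.9 140. ]
top (2, 0) [562.4  97.  140. ]
top (0, 1) [431.5 165.6 140. ]
sc (0, 0) [429.6 105.2  80. ]
sc (1, 0) [496.  103.7  80. ]
sc (1, 1) [496.6 168.5  80. ]
sc (0, 1) [431.6 169.6 140. ]
sc (2, 0) [559.2 101.  140. ]
sc (2, 1) [561.2 166.4 140. ]
rack (array([ 5.29875736e+02, -6.09654879e+01,  9.49881001e-02]), np.float64(0.11168309098650298))
rack (array([ 5.29418662e+02, -5.76237881e+01,  8.77683557e-02]), np.float64(0.36354400334789716))
rack (array([ 5.29528939e+02, -5.94078435e+01,  8.43303716e-02]), np.float64(0.8193856178979786))
[447.3 -66.4]
[502.1 -61.7]
[556.9 -57.1]
[611.7 -52.5]
short scene [ 527.4 -292.4   85. ]
short scene [ 532.3 -204.4   85. ]
short scene [ 439.1 -195.4   85. ]
short top0 [ 533.3 -209.5   85. ]
short top0 [ 529.5 -300.9   85. ]
short top0 [ 440.3 -199.7   85. ]
head [739.30072895 174.30866469 250.        ] [769.32750544 179.31323775 250.        ]
```

Emit:
arm_command:
  plan:
    - [0.55,-0.1,0.5,0,0]
    - [0.55,-0.2,1,0,-0.03]
    - [0.55,-0.23,1,-0.2,-0.03]
    - [0.55,-0.23,1,-0.2,-0.03]
    - [0.55,-0.23,1,-0.2,-0.03]

```text
t: 7.08
tcp_pos: [560.2, -41.1, 308.7]
tool_rot: [179.8, 0.0, 88.2]
wrist_force: [0.1, 0.2, 0.7]
grip_width: 48.7
grip_force: 0.0
```

Emit:
arm_command:
  plan:
    - [0.55,0,0.93,0,0]
    - [0.55,0,0.93,0,0]
    - [0.55,0,0.93,-0.9,0]
    - [0.55,0,0.93,-0.95,0]
    - [0.55,0,0.93,-0.95,0]
    - [0.55,0,0.93,-0.95,0]

```text
t: 7.82
tcp_pos: [560.1, 97.7, 164.7]
tool_rot: [179.9, 0.0, 88.1]
wrist_force: [-0.6, -0.1, 1.0]
grip_width: 48.4
grip_force: 0.0
```

Run:
```python
from h import *
print({k:np.round(v,2).tolist() for k,v in read_state().items() if k in('tcp_pos','tool_rot')})
snap('scene','s2'); crop('s2','e2',310,190,450,290,5.7)
t=load('s2'); T=read_state()['tcp_pos']; print('tip px',proj(t,T), (proj(t,T)-(310,190))*5.7)
```

```text
{'tcp_pos': [560.08, 97.73, 164.71], 'tool_rot': [179.94, 0.01, 88.13]}
tip px [359.23376733 261.86033642] [280.63247379 409.60391758]
```

View pics/e2.png

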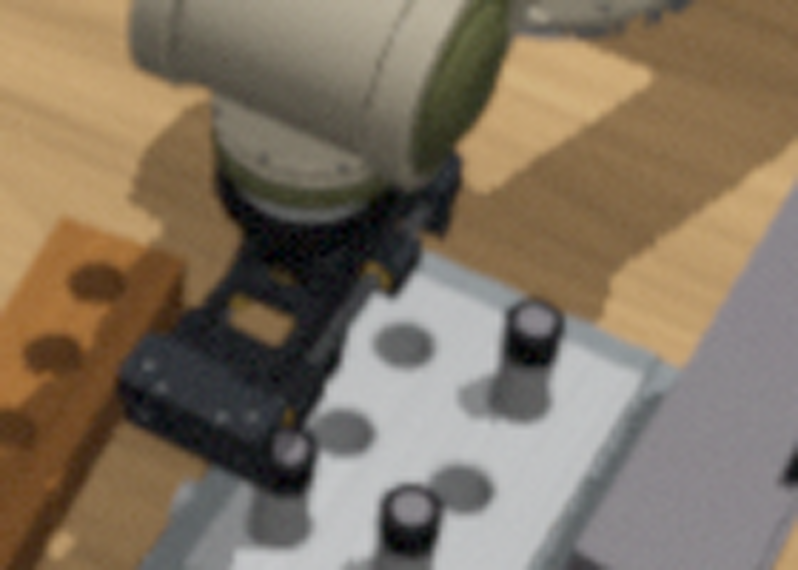

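Emit:
arm_command:
  plan:
    - [0.55,0,0.01,-0.2,0]
    - [0.55,0,0.01,-0.358,0]
    - [0.55,0,0.01,-0.358,0]
    - [0.2,0,0.01,-0.358,0]
    - [0.2,0,0.01,-0.358,0]
    - [0.2,0,0.01,-0.358,0]
    - [0.2,0,0.01,-0.358,0]

```text
t: 8.75
tcp_pos: [560.2, 99.9, 112.8]
tool_rot: [179.7, 0.0, 88.2]
wrist_force: [-1.7, -0.3, 6.3]
grip_width: 28.7
grip_force: 30.0
```

Emit:
arm_command:
  plan:
    - [0.2,0,0,0.15,0]
    - [0.2,0,0,0.4,0]
    - [0.2,0,0,0.75,0]
    - [0.2,0,0,0.8,0]
    - [0.2,0,0,0.8,0]

```text
t: 9.38
tcp_pos: [559.2, 99.9, 230.9]
tool_rot: [179.9, 0.0, 88.2]
wrist_force: [1.0, 0.2, -2.8]
grip_width: 29.0
grip_force: 30.0
```

Emit:
arm_command:
  plan:
    - [0.2,0.1,-0.3,0,0.06]
    - [0.2,0.2,-0.6,0,0.115]
    - [0.2,0.34,-1,0,0.115]
    - [0.2,0.34,-1,0,0.115]
    - [0.2,0.34,-1,0,0.115]
    - [0.2,0.34,-1,0,0.115]

```text
t: 10.12
tcp_pos: [610.1, -48.9, 230.9]
tool_rot: [180.0, -0.0, 95.2]
wrist_force: [0.7, 0.1, -0.9]
grip_width: 29.1
grip_force: 30.0
```

Run:
```python
from h import *
st=read_state(); print({k:np.round(v,2).tolist() for k,v in st.items() if k in('tcp_pos','tool_rot','grip_width','grip_force','wrist_force')})
snap('scene','s3'); snap('top','t3'); T=np.array(st['tcp_pos'])
a=cv2.imread('pics/s3.png')[180:300,260:380]; b=cv2.imread('pics/t3.png')[200:340,320:420]
f=lambda i,k:cv2.resize(i,None,fx=k,fy=k,interpolation=cv2.INTER_CUBIC)
A=f(a,4.6);B=f(b,552/140); cv2.imwrite('pics/e3.png',np.hstack([A,B]))
```

```text
{'tcp_pos': [610.11, -48.88, 230.91], 'tool_rot': [179.95, -0.03, 95.16], 'wrist_force': [0.68, 0.14, -0.89], 'grip_force': 30.0, 'grip_width': 29.08}
```

View pics/e3.png

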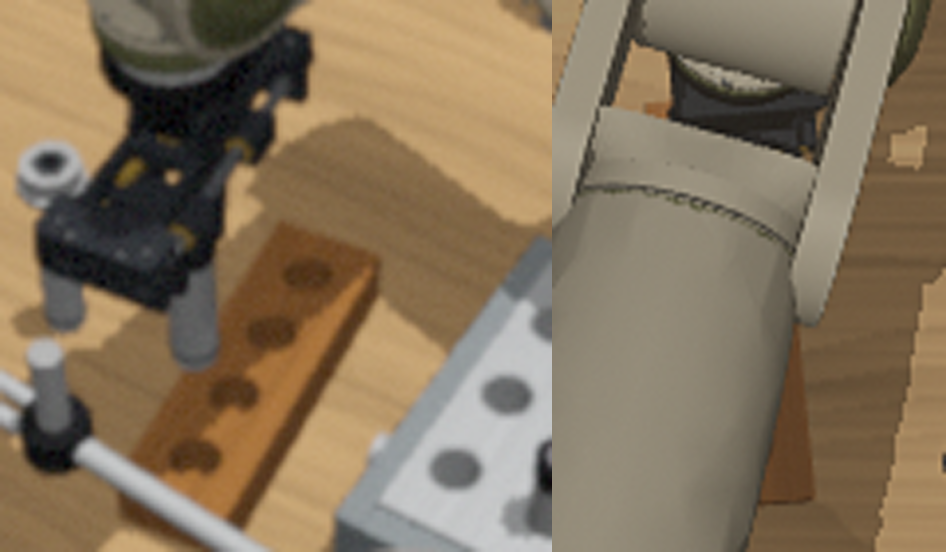

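Run:
```python
from fit import *
t=load('s3'); C=lambda u,v:(260+u/4.6,180+v/4.6)
print('foot seen',at(t,*C(195,354),148.1).round(1),'proj tcp foot',(proj(t,[610.1,-48.9,148.1])-(260,180))*4.6)
X=[-82.5,-27.5,27.5,82.5]
o=[(t,*C(u,v),(X[i],0),45) for i,u,v in [(3,195,458),(2,234,394),(1,271,332),(0,309,273)]]
q,e=fit(o,[530,-58,.09]); print(q,e)
for x in X: print(rigid(q,(x,0)).round(1))
```

```text
foot seen [610.2 -46.5 148.1] proj tcp foot [191.65078703 352.29699082]
[ 5.30725622e+02 -5.70479468e+01  8.94665933e-02] 0.21963085194369114
[448.6 -64.4]
[503.3 -59.5]
[558.1 -54.6]
[612.9 -49.7]
```

Emit:
arm_command:
  plan:
    - [0.2,0.018,-0.021,-0.3,0]
    - [0.2,0.018,-0.021,-0.65,0]
    - [0.2,0.018,-0.021,-0.68,0]
    - [0.2,0.018,-0.021,-0.74,0]
    - [0.2,0.018,-0.021,-0.8,0]
    - [0.2,0.018,-0.021,-0.86,0]
    - [0.2,0.018,-0.021,-0.91,0]
    - [0.2,0.018,-0.021,-0.91,0]

```text
t: 11.22
tcp_pos: [613.0, -53.3, 94.4]
tool_rot: [179.9, -0.0, 95.1]
wrist_force: [0.5, 0.5, -1.8]
grip_width: 28.6
grip_force: 30.0
```

Emit:
arm_command:
  plan:
    - [0.45,0,0,0,0]
    - [0.45,0,0,0,0]
    - [0.45,0,0,0.2,0]
    - [0.5,0,0,0.6,0]
    - [0.55,0,0,0.92,0]
    - [0.55,-0.05,0.3,0.92,-0.06]
    - [0.55,-0.15,0.7,0.92,-0.12]
    - [0.55,-0.17,0.75,0.92,-0.12]
    - [0.55,-0.17,0.75,0.92,-0.12]

```text
t: 12.35
tcp_pos: [587.8, 59.2, 233.3]
tool_rot: [179.8, 0.0, 87.9]
wrist_force: [0.2, -0.3, -0.2]
grip_width: 48.4
grip_force: 0.0
```

Emit:
arm_command:
  plan:
    - [0.55,-0.17,0.4,0,0]
    - [0.55,-0.17,0.69,0,0]
    - [0.55,-0.17,0.69,-0.4,0]
    - [0.55,-0.17,0.69,-0.65,0]
    - [0.55,-0.17,0.69,-0.795,0]
    - [0.55,-0.17,0.69,-0.795,0]
    - [0.55,-0.17,0.69,-0.795,0]

```text
t: 13.22
tcp_pos: [563.1, 162.0, 114.8]
tool_rot: [179.8, -0.0, 87.8]
wrist_force: [0.8, 0.2, -0.1]
grip_width: 48.6
grip_force: 0.0
```

Emit:
arm_command:
  plan:
    - [0.55,-0.005,0.01,-0.015,0]
    - [0.2,-0.005,0.01,-0.015,0]
    - [0.2,-0.005,0.01,-0.015,0]
    - [0.2,-0.005,0.01,-0.015,0]
    - [0.2,-0.005,0.01,-0.015,0]
    - [0.2,-0.005,0.01,0.15,0]
    - [0.2,-0.005,0.01,0.4,0]
    - [0.2,-0.005,0.01,0.75,0]
    - [0.2,-0.005,0.01,0.8,0]
    - [0.2,-0.005,0.01,0.8,0]

```text
t: 14.48
tcp_pos: [561.1, 164.2, 232.6]
tool_rot: [180.0, 0.0, 87.9]
wrist_force: [-0.2, 0.2, -3.5]
grip_width: 28.8
grip_force: 30.0
```

Emit:
arm_command:
  plan:
    - [0.2,-0.1,-0.3,0,0.06]
    - [0.2,-0.2,-0.6,0,0.115]
    - [0.2,-0.34,-1,0,0.115]
    - [0.2,-0.34,-1,0,0.115]
    - [0.2,-0.34,-1,0,0.115]

```text
t: 15.1
tcp_pos: [510.1, 14.4, 232.3]
tool_rot: [-180.0, -0.1, 94.7]
wrist_force: [0.5, 0.7, -3.0]
grip_width: 28.9
grip_force: 30.0
```

Emit:
arm_command:
  plan:
    - [0.2,-0.055,-0.5,0,0]
    - [0.2,-0.055,-0.5,0,0]
    - [0.2,-0.055,-0.5,0,0]
    - [0.2,-0.055,-0.5,0,0]

```text
t: 15.6
tcp_pos: [502.3, -59.4, 233.4]
tool_rot: [179.9, -0.0, 94.9]
wrist_force: [-0.7, 0.0, -2.6]
grip_width: 28.8
grip_force: 30.0
```

```bash
cat >> h.py <<'E'
def pair(name,b1,b2,H=560):
    st=read_state(); print({k:np.round(v,2).tolist() for k,v in st.items() if k in('t','tcp_pos','tool_rot','grip_width','grip_force','wrist_force')})
    o=[]
    for c,b in(('scene',b1),('top',b2)):
        snap(c,name+c[0])
        if b is None: continue
        i=cv2.imread(f'pics/{name}{c[0]}.png')[b[1]:b[3],b[0]:b[2]]; k=H/i.shape[0]; o.append(cv2.resize(i,None,fx=k,fy=k,interpolation=cv2.INTER_CUBIC)); print(c,'scale',k,'xoff',sum(j.shape[1] for j in o[:-1]))
    cv2.imwrite(f'pics/{name}.png',np.hstack(o))
E
python3 -c "
from h import *
pair('e4',(260,160,400,300),None)"
```

```text
{'t': 15.6, 'tcp_pos': [502.34, -59.36, 233.4], 'tool_rot': [179.91, -0.03, 94.86], 'wrist_force': [-0.66, 0.01, -2.65], 'grip_force': 30.0, 'grip_width': 28.77}
scene scale 4.0 xoff 0
```

View pics/e4.png

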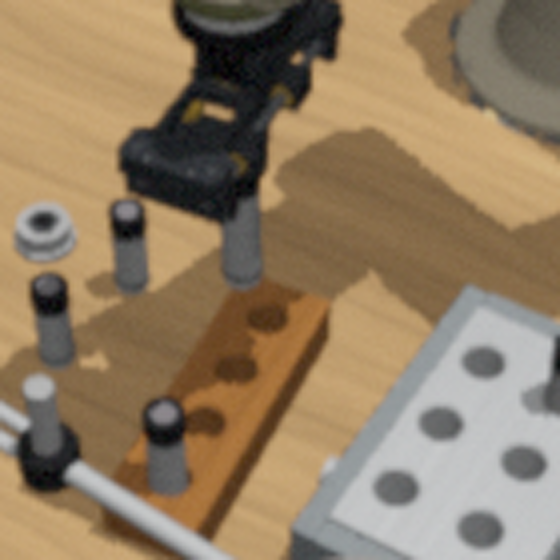

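The gripped tube's foot is at (242,272). Rack holes 0, 1 and 2 are at (267,318), (237,369) and (206,421). The first tube stands in hole 3.

Run:
```python
from fit import *
t=load('e4s'); C=lambda u,v:(260+u/4,160+v/4)
print('foot seen',at(t,*C(242,272),150.5).round(1))
for h in [(267,318),(237,369),(206,421)]: print(at(t,*C(*h),45).round(1))
```

```text
foot seen [498.4 -56.7 150.5]
[448.9 -65.   45. ]
[503.3 -59.1  45. ]
[556.4 -53.7  45. ]
```

Emit:
arm_command:
  plan:
    - [0.2,0.01,-0.016,-0.3,0]
    - [0.2,0.01,-0.016,-0.65,0]
    - [0.2,0.01,-0.016,-0.69,0]
    - [0.2,0.01,-0.016,-0.75,0]
    - [0.2,0.01,-0.016,-0.81,0]
    - [0.2,0.01,-0.016,-0.87,0]
    - [0.2,0.01,-0.016,-0.92,0]
    - [0.2,0.01,-0.016,-0.92,0]

```text
t: 16.7
tcp_pos: [503.7, -63.1, 95.4]
tool_rot: [179.9, -0.0, 94.8]
wrist_force: [1.7, -0.5, -2.6]
grip_width: 29.2
grip_force: 29.9
```

Emit:
arm_command:
  plan:
    - [0.45,0,0,0,0]
    - [0.45,0,0,0,0]
    - [0.45,0,0,0.2,0]
    - [0.5,0,0,0.6,0]
    - [0.55,0,0,0.92,0]
    - [0.55,-0.1,0.3,0.92,-0.06]
    - [0.55,-0.2,0.7,0.92,-0.12]
    - [0.55,-0.24,0.77,0.92,-0.12]
    - [0.55,-0.24,0.77,0.92,-0.12]

```text
t: 17.82
tcp_pos: [467.7, 52.4, 234.0]
tool_rot: [179.9, 0.0, 87.7]
wrist_force: [0.6, 0.8, 0.7]
grip_width: 48.1
grip_force: 0.0
```

Emit:
arm_command:
  plan:
    - [0.55,-0.2,0.4,0,0]
    - [0.55,-0.24,0.77,0,0]
    - [0.55,-0.24,0.77,-0.4,0]
    - [0.55,-0.24,0.77,-0.65,0]
    - [0.55,-0.24,0.77,-0.8,0]
    - [0.55,-0.24,0.77,-0.8,0]
    - [0.55,-0.24,0.77,-0.8,0]

```text
t: 18.7
tcp_pos: [432.7, 167.3, 114.6]
tool_rot: [179.8, -0.0, 87.5]
wrist_force: [0.9, -0.2, -0.1]
grip_width: 48.6
grip_force: 0.0
```

Emit:
arm_command:
  plan:
    - [0.55,-0.003,0.002,-0.015,0]
    - [0.2,-0.003,0.002,-0.015,0]
    - [0.2,-0.003,0.002,-0.015,0]
    - [0.2,-0.003,0.002,-0.015,0]
    - [0.2,-0.003,0.002,-0.015,0]
    - [0.2,-0.003,0.002,0.15,0]
    - [0.2,-0.003,0.002,0.4,0]
    - [0.2,-0.003,0.002,0.75,0]
    - [0.2,-0.003,0.002,0.8,0]
    - [0.2,-0.003,0.002,0.8,0]

```text
t: 19.95
tcp_pos: [430.9, 168.1, 232.9]
tool_rot: [179.9, 0.0, 87.6]
wrist_force: [0.3, 0.7, -1.3]
grip_width: 28.4
grip_force: 30.0
```

Emit:
arm_command:
  plan:
    - [0.2,0.02,-0.3,0,0.06]
    - [0.2,0.05,-0.6,0,0.12]
    - [0.2,0.1,-1,0,0.12]
    - [0.2,0.1,-1,0,0.12]
    - [0.2,0.1,-1,0,0.12]

```text
t: 20.58
tcp_pos: [445.7, 18.4, 232.3]
tool_rot: [-180.0, -0.1, 94.7]
wrist_force: [0.7, 0.2, -1.5]
grip_width: 28.8
grip_force: 30.0
```

Emit:
arm_command:
  plan:
    - [0.2,0.01,-0.565,0,0]
    - [0.2,0.01,-0.565,0,0]
    - [0.2,0.01,-0.565,0,0]
    - [0.2,0.01,-0.565,0,0]
    - [0.2,0.01,-0.565,0,0]

```text
t: 21.2
tcp_pos: [447.7, -65.4, 233.6]
tool_rot: [179.9, -0.0, 94.9]
wrist_force: [1.2, -0.4, -1.5]
grip_width: 28.7
grip_force: 30.0
```

```bash
python3 -c "
from h import *
pair('e5',(260,160,400,300),None)"
```

```text
{'t': 21.2, 'tcp_pos': [447.72, -65.42, 233.6], 'tool_rot': [179.9, -0.01, 94.88], 'wrist_force': [1.2, -0.39, -1.52], 'grip_force': 30.0, 'grip_width': 28.66}
scene scale 4.0 xoff 0
```

View pics/e5.png

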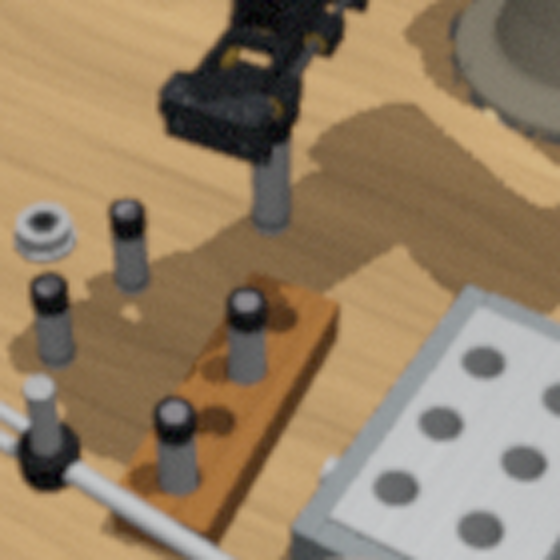

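The rack was knocked: tube 3's cap went from (163,412) to (174,411) and hole 2 from (206,421) to (215,421). I'll measure the shift by matching patches between the two pictures.

Run:
```python
from fit import *
a=load('e4s');b=load('e5s'); A=cv2.cvtColor(a['image'],cv2.COLOR_RGB2GRAY);B=cv2.cvtColor(b['image'],cv2.COLOR_RGB2GRAY)
k=8; A=cv2.resize(A,None,fx=k,fy=k,interpolation=cv2.INTER_CUBIC);B=cv2.resize(B,None,fx=k,fy=k,interpolation=cv2.INTER_CUBIC)
def match(u,v,h=7,m=8):
    c=lambda x:int(round(x*k)); P=A[c(v-h):c(v+h),c(u-h):c(u+h)]; W=B[c(v-h-m):c(v+h+m),c(u-h-m):c(u+h+m)]
    R=cv2.matchTemplate(W,P,cv2.TM_CCOEFF_NORMED); _,s,_,l=cv2.minMaxLoc(R); return l[0]/k-m,l[1]/k-m,s
C=lambda u,v:(260+u/4,160+v/4)
pts={'cap3':((163,412),120),'hole2':((206,421),45),'crnR':((328,308),45),'crnF':((205,530),30),'tube3base':((165,480),45)}
for n,((u,v),z) in pts.items():
    p=C(u,v); du,dv,s=match(*p); print(n,round(du,2),round(dv,2),round(s,3),'dxyz',(at(b,p[0]+du,p[1]+dv,z)-at(a,*p,z)).round(1))
t=b
for n,(h,z) in {'cap1':((246,300),120),'cap3':((174,411),120),'hole2':((215,421),45),'hole0':((277,318),45)}.items(): print(n,at(t,*C(*h),z).round(1))
print('foot',at(t,*C(271,217),150.5).round(1))
```

```text
cap3 2.62 -0.25 0.933 dxyz [-4.3  5.7  0. ]
hole2 2.5 -0.12 0.97 dxyz [-4.1  6.1  0. ]
crnR 2.5 -2.5 0.847 dxyz [-12.8   1.7   0. ]
crnF 1.5 1.12 0.991 dxyz [1.1 5.6 0. ]
tube3base 2.12 0.38 0.949 dxyz [-2.   5.9  0. ]
cap1 [496.8 -54.6 120. ]
cap3 [607.5 -45.9 120. ]
hole2 [553.1 -48.   45. ]
hole0 [445.  -58.4  45. ]
foot [442.1 -65.9 150.5]
```

Emit:
arm_command:
  plan:
    - [0.2,-0.021,0.037,-0.3,0]
    - [0.2,-0.021,0.037,-0.65,0]
    - [0.2,-0.021,0.037,-0.69,0]
    - [0.2,-0.021,0.037,-0.73,0]
    - [0.2,-0.021,0.037,-0.73,0]

```text
t: 21.92
tcp_pos: [445.2, -61.3, 125.4]
tool_rot: [179.8, 0.1, 94.8]
wrist_force: [-1.2, 0.1, -2.0]
grip_width: 28.8
grip_force: 30.0
```

Emit:
arm_command:
  plan:
    - [0.2,0,0,-0.04,0]
    - [0.2,0,0,-0.08,0]
    - [0.2,0,0,-0.12,0]
    - [0.2,0,0,-0.16,0]
    - [0.2,0,0,-0.2,0]
    - [0.2,0,0,-0.2,0]

```text
t: 22.68
tcp_pos: [444.4, -61.0, 93.8]
tool_rot: [179.9, -0.0, 94.8]
wrist_force: [0.6, -0.6, -1.0]
grip_width: 29.0
grip_force: 30.0
```

Emit:
arm_command:
  plan:
    - [0.42,0,0,0,0]
    - [0.42,0,0,0,0]
    - [0.42,0,0,0.2,0]
    - [0.42,0,0,0.6,0]
    - [0.55,0,-0.3,0.85,0]
    - [0.55,-0.03,-0.7,0.85,-0.06]
    - [0.55,-0.033,-0.91,0.8,-0.12]
    - [0.55,-0.033,-0.91,0.4,-0.12]
    - [0.55,-0.033,-0.91,0.1,-0.12]
    - [0.55,-0.033,-0.91,0.1,-0.12]

```text
t: 23.92
tcp_pos: [438.5, -196.8, 107.5]
tool_rot: [-179.9, -0.2, 87.6]
wrist_force: [-0.1, 0.2, -0.4]
grip_width: 48.6
grip_force: 0.0
```

```bash
python3 -c "
from h import *
pair('e6',(250,150,390,290),None)"
```

```text
{'t': 23.92, 'tcp_pos': [438.51, -196.8, 107.48], 'tool_rot': [-179.86, -0.17, 87.56], 'wrist_force': [-0.11, 0.24, -0.36], 'grip_force': 0.0, 'grip_width': 48.62}
scene scale 4.0 xoff 0
```

View pics/e6.png

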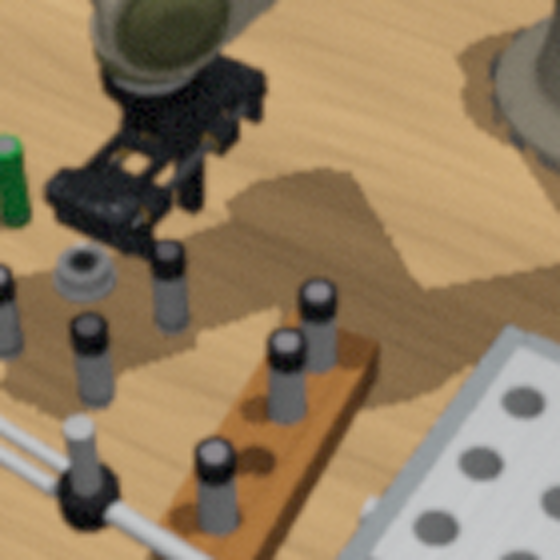

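All three long tubes stand in the rack, caps at (316,297), (287,342) and (214,457). The gripper is over short C, cap at (168,255).

Emit:
arm_command:
  plan:
    - [0.55,0.006,-0.006,-0.2,0]
    - [0.55,0.006,-0.006,-0.335,0]
    - [0.55,0.006,-0.006,-0.335,0]
    - [0.2,0.006,-0.006,-0.335,0]
    - [0.2,0.006,-0.006,-0.335,0]
    - [0.2,0.006,-0.006,-0.335,0]
    - [0.2,0.006,-0.006,-0.335,0]
    - [0.2,0.006,-0.006,-0.335,0]

```text
t: 25.02
tcp_pos: [441.0, -198.9, 60.1]
tool_rot: [179.8, 0.1, 87.6]
wrist_force: [-2.7, 0.4, 7.7]
grip_width: 29.0
grip_force: 29.9
```

Emit:
arm_command:
  plan:
    - [0.2,0,0,0.3,0]
    - [0.2,0,0,0.7,0]
    - [0.2,0,0,1,0]
    - [0.2,0,0.4,1,0]
    - [0.2,0,0.8,1,0]
    - [0.2,0,1,1,0]
    - [0.2,0,1,1,0]

```text
t: 25.9
tcp_pos: [440.4, -47.0, 209.3]
tool_rot: [179.9, 0.0, 87.7]
wrist_force: [-1.0, -0.5, -1.0]
grip_width: 29.0
grip_force: 30.0
```

Emit:
arm_command:
  plan:
    - [0.2,-0.06,0.4,0,0]
    - [0.2,-0.06,0.8,0,0]
    - [0.2,-0.06,1,0,0]
    - [0.2,-0.06,1,0,0]
    - [0.2,-0.06,1,0,0]
    - [0.2,-0.06,1,0,0]

```text
t: 26.65
tcp_pos: [431.8, 100.4, 209.0]
tool_rot: [179.9, 0.0, 87.5]
wrist_force: [0.4, -0.1, -1.5]
grip_width: 29.1
grip_force: 30.0
```

Emit:
arm_command:
  plan:
    - [0.2,-0.009,0.006,-0.2,0]
    - [0.2,-0.009,0.006,-0.4,0]
    - [0.2,-0.009,0.006,-0.46,0]
    - [0.2,-0.009,0.006,-0.5,0]
    - [0.2,-0.009,0.006,-0.5,0]

```text
t: 27.28
tcp_pos: [433.0, 102.1, 137.2]
tool_rot: [179.4, -0.0, 87.5]
wrist_force: [0.5, 2.4, 18.5]
grip_width: 29.2
grip_force: 29.6
```

Emit:
arm_command:
  plan:
    - [0.2,0,0,0.1,0]
    - [0.2,0,0,0.1,0]
    - [0.2,0,0,0.1,0]

```text
t: 27.65
tcp_pos: [430.2, 102.2, 148.8]
tool_rot: [179.9, 0.0, 87.6]
wrist_force: [-0.1, -0.4, -1.8]
grip_width: 29.5
grip_force: 29.5
```

```bash
python3 -c "
from h import *
pair('e7',(350,200,440,290),(220,220,330,330))"
```

```text
{'t': 27.65, 'tcp_pos': [430.19, 102.18, 148.83], 'tool_rot': [179.89, 0.01, 87.55], 'wrist_force': [-0.13, -0.42, -1.77], 'grip_force': 29.47, 'grip_width': 29.53}
scene scale 6.222222222222222 xoff 0
top scale 5.090909090909091 xoff 560
```

View pics/e7.png

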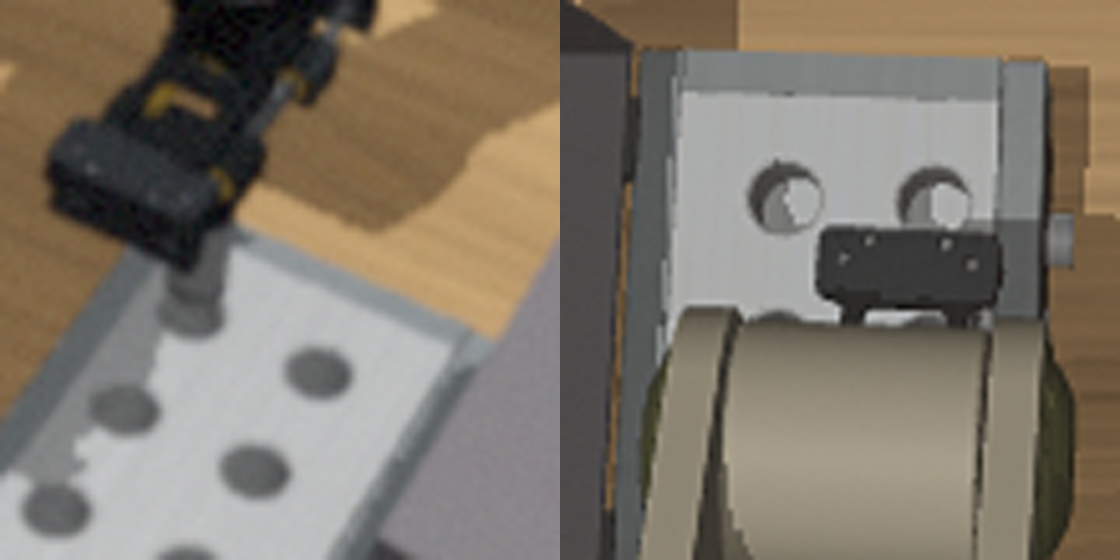

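Run:
```python
from h import *
t=load('e7s'); g=cv2.cvtColor(t['image'],cv2.COLOR_RGB2GRAY)
print('u',list(range(372,396)))
for v in range(230,258): print(v,g[v,372:396].tolist())
for z in (148.8,130,110,90,80): print(z,proj(t,[430.2,102.2+2.4,z]).round(1))
```

```text
u [372, 373, 374, 375, 376, 377, 378, 379, 380, 381, 382, 383, 384, 385, 386, 387, 388, 389, 390, 391, 392, 393, 394, 395]
230 [49, 50, 58, 53, 50, 52, 51, 53, 57, 50, 57, 49, 49, 62, 75, 50, 33, 59, 117, 146, 142, 133, 132, 115]
231 [42, 53, 67, 58, 50, 48, 54, 68, 61, 57, 53, 48, 35, 51, 65, 48, 46, 99, 146, 160, 160, 160, 156, 143]
232 [38, 45, 62, 56, 53, 58, 55, 66, 67, 50, 50, 42, 29, 35, 34, 40, 90, 135, 156, 163, 162, 163, 160, 160]
233 [25, 28, 40, 45, 48, 51, 58, 55, 49, 50, 40, 31, 20, 17, 19, 56, 126, 153, 160, 163, 163, 164, 165, 163]
234 [26, 22, 26, 24, 31, 44, 47, 42, 47, 45, 29, 15, 18, 9, 26, 77, 144, 160, 159, 160, 161, 162, 164, 163]
235 [22, 26, 22, 17, 25, 26, 38, 35, 35, 29, 24, 17, 18, 23, 41, 85, 140, 161, 164, 162, 159, 160, 161, 164]
236 [11, 26, 23, 16, 18, 21, 28, 25, 32, 20, 25, 23, 37, 45, 65, 85, 123, 148, 157, 162, 164, 161, 161, 162]
237 [22, 11, 20, 21, 22, 25, 29, 24, 30, 23, 32, 57, 68, 73, 84, 93, 103, 125, 135, 151, 158, 161, 162, 162]
238 [25, 24, 31, 27, 35, 33, 28, 17, 32, 20, 44, 73, 83, 83, 89, 96, 98, 108, 125, 143, 151, 154, 158, 159]
239
[... 1617 characters left out ...]
 130, 133, 146, 140, 119, 109, 102, 102, 101, 102, 123, 157, 179, 189, 188, 190, 191, 189, 188, 188, 190, 189]
254 [133, 131, 130, 141, 172, 176, 163, 148, 142, 136, 138, 150, 165, 182, 189, 188, 190, 190, 190, 188, 189, 188, 191, 190]
255 [132, 131, 137, 157, 183, 190, 188, 182, 178, 175, 176, 183, 184, 189, 189, 189, 189, 191, 189, 188, 190, 190, 192, 189]
256 [129, 129, 136, 174, 190, 191, 190, 191, 191, 187, 188, 188, 189, 188, 191, 191, 191, 190, 189, 188, 192, 190, 190, 187]
257 [129, 131, 141, 177, 190, 192, 191, 192, 191, 190, 189, 188, 188, 189, 190, 190, 190, 190, 189, 190, 191, 190, 188, 177]
148.8 [382.8 234.5]
130 [382.2 238.9]
110 [381.5 243.4]
90 [380.8 247.9]
80 [380.5 250.1]
```

Emit:
arm_command:
  plan:
    - [0.2,0.017,0.01,0,0]
    - [0.2,0.017,0.01,-0.06,0]
    - [0.2,0.017,0.01,-0.1,0]
    - [0.2,0.017,0.01,-0.12,0]
    - [0.2,0.017,0.01,-0.14,0]
    - [0.2,0.017,0.01,-0.14,0]

```text
t: 28.5
tcp_pos: [434.0, 103.8, 128.0]
tool_rot: [179.7, 0.0, 87.6]
wrist_force: [5.7, -0.1, -0.3]
grip_width: 29.4
grip_force: 28.7
```

Emit:
arm_command:
  plan:
    - [0.2,0.01,0,-0.03,0]
    - [0.2,0.01,0,-0.07,0]
    - [0.2,0.01,0,-0.11,0]
    - [0.2,0.01,0,-0.15,0]
    - [0.2,0.01,0,-0.15,0]

```text
t: 29.12
tcp_pos: [433.9, 103.9, 104.7]
tool_rot: [180.0, 0.0, 87.6]
wrist_force: [4.7, -0.7, -3.9]
grip_width: 29.0
grip_force: 29.0
```

Emit:
arm_command:
  plan:
    - [0.2,0.01,0,-0.03,0]
    - [0.2,0.01,0,-0.06,0]
    - [0.2,0.01,0,-0.08,0]
    - [0.2,0.01,0,-0.095,0]
    - [0.2,0.01,0,-0.095,0]

```text
t: 29.75
tcp_pos: [433.8, 103.9, 90.9]
tool_rot: [-179.8, 0.0, 87.6]
wrist_force: [-7.4, -1.8, 8.4]
grip_width: 29.0
grip_force: 29.6
```

Emit:
arm_command:
  plan:
    - [0.55,0,0,0,0]
    - [0.55,0,0,0,0]
    - [0.55,0,0,0,0]
    - [0.55,0,0,0.2,0]
    - [0.55,0,0,0.6,0]
    - [0.55,0,0,0.8,0]
    - [0.55,0.2,-0.4,0.8,0]
    - [0.55,0.4,-0.8,0.8,0]
    - [0.55,0.4,-1,0.8,0]
    - [0.55,0.4,-1,0.8,0]

```text
t: 31.0
tcp_pos: [495.9, -48.0, 210.8]
tool_rot: [179.9, 0.0, 87.4]
wrist_force: [-0.1, 0.1, -0.8]
grip_width: 48.3
grip_force: 0.0
```

Emit:
arm_command:
  plan:
    - [0.55,0.26,-0.4,0,0]
    - [0.55,0.26,-0.8,0,0]
    - [0.55,0.26,-1,0,0]
    - [0.55,0.26,-1,-0.3,0]
    - [0.55,0.26,-1,-0.68,0]
    - [0.55,0.26,-1,-0.68,0]
    - [0.55,0.26,-1,-0.68,0]

```text
t: 31.88
tcp_pos: [535.8, -195.9, 111.4]
tool_rot: [179.7, 0.1, 87.6]
wrist_force: [-0.1, 0.5, 0.3]
grip_width: 48.2
grip_force: 0.0
```

Run:
```python
from h import *
print({k:np.round(v,2).tolist() for k,v in read_state().items() if k in('tcp_pos','tool_rot')})
snap('scene','s8'); 
a=cv2.imread('pics/s8.png'); f=lambda b,k:cv2.resize(a[b[1]:b[3],b[0]:b[2]],None,fx=k,fy=k,interpolation=cv2.INTER_CUBIC)
L=f((240,175,320,275),4.5); R=f((340,190,440,290),4.5); print(L.shape,R.shape)
cv2.imwrite('pics/e8.png',cv2.resize(np.hstack([L,R]),None,fx=.98,fy=.98))
```

```text
{'tcp_pos': [535.77, -195.94, 111.44], 'tool_rot': [179.75, 0.08, 87.62]}
(450, 360, 3) (450, 450, 3)
```

View pics/e8.png

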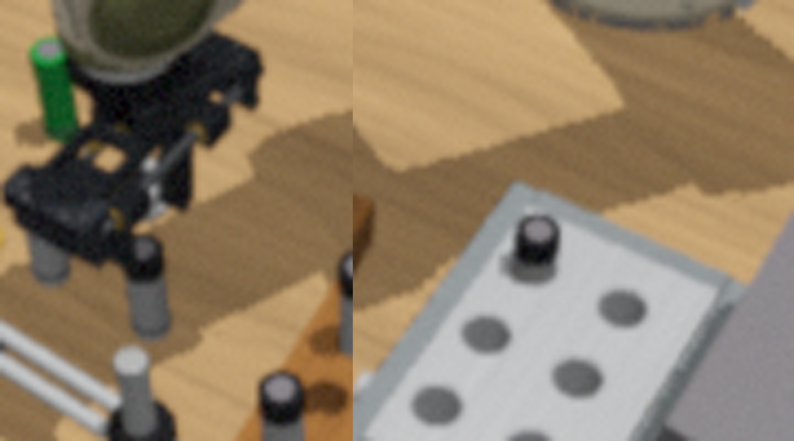

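Short C stands fully down in hole (0,0), its cap at (538,235). Short A's cap is at (143,252), beside the gripper.

Emit:
arm_command:
  plan:
    - [0.55,-0.021,-0.074,0,0]
    - [0.55,-0.021,-0.074,-0.1,0]
    - [0.55,-0.021,-0.074,-0.3,0]
    - [0.55,-0.021,-0.074,-0.35,0]
    - [0.55,-0.021,-0.074,-0.35,0]

```text
t: 32.55
tcp_pos: [531.5, -207.2, 56.6]
tool_rot: [179.9, -0.0, 87.6]
wrist_force: [0.9, -0.2, 1.0]
grip_width: 49.0
grip_force: 0.0
```

Emit:
arm_command:
  plan:
    - [0.42,0,0,0,0]
    - [0.37,0,0,0,0]
    - [0.34,0,0,0,0]
    - [0.2,0,0,0,0]
    - [0.2,0,0,0,0]
    - [0.2,0,0,0,0]

```text
t: 33.3
tcp_pos: [531.9, -207.3, 57.1]
tool_rot: [179.8, 0.0, 87.6]
wrist_force: [1.0, -0.2, 5.1]
grip_width: 29.0
grip_force: 30.0
```

Run:
```python
from h import *
t=load('s8'); print('capC',at(t,340+(538-353)/4.41,190+231/4.41,115).round(1))
print(read_state()['torque'])
```

```text
capC [430.  105.4 115. ]
[-0.05721753 -0.21984449 -0.00286013]
```

Emit:
arm_command:
  plan:
    - [0.2,0,0,0.3,0]
    - [0.2,0,0,0.7,0]
    - [0.2,0,0,1,0]
    - [0.2,0,0.4,1,0]
    - [0.2,0,0.8,1,0]
    - [0.2,0,1,1,0]
    - [0.2,0,1,1,0]

```text
t: 34.17
tcp_pos: [531.1, -55.4, 206.3]
tool_rot: [180.0, -0.0, 87.7]
wrist_force: [-1.3, -1.0, -1.1]
grip_width: 28.9
grip_force: 30.0
```

Emit:
arm_command:
  plan:
    - [0.2,0.1,0.4,0,0]
    - [0.2,0.187,0.8,0,0]
    - [0.2,0.187,1,0,0]
    - [0.2,0.187,1,0,0]
    - [0.2,0.187,1,-0.1,0]
    - [0.2,0.187,1,-0.3,0]
    - [0.2,0.187,1,-0.4,0]
    - [0.2,0.187,1,-0.4,0]

```text
t: 35.17
tcp_pos: [559.2, 92.0, 145.6]
tool_rot: [-180.0, 0.0, 87.5]
wrist_force: [0.4, -0.5, -1.0]
grip_width: 29.0
grip_force: 30.0
```

Run:
```python
from h import *
st=read_state(); print({k:np.round(v,2).tolist() for k,v in st.items() if k in('tcp_pos','tool_rot','wrist_force','grip_width')})
t=snap('scene','s9'); T=np.array(st['tcp_pos'])
g=cv2.cvtColor(t['image'],cv2.COLOR_RGB2GRAY); 
for z in (T[2],T[2]-30,T[2]-57): print(z,proj(t,[T[0],T[1]+2.4,z]).round(1))
print('hole',proj(t,[559.9,100.9,80]).round(1))
u,v=proj(t,[T[0],T[1]+2.4,T[2]-57]).round().astype(int)
print('u',u-10)
for r_ in range(v-12,v+16): print(r_,g[r_,u-10:u+12].tolist())
```

```text
{'tcp_pos': [559.24, 91.96, 145.59], 'tool_rot': [-179.97, 0.01, 87.51], 'wrist_force': [0.44, -0.53, -0.98], 'grip_width': 28.98}
145.58890584273425 [357.9 265.7]
115.58890584273425 [357.3 272.4]
88.58890584273425 [356.7 278.3]
hole [358.6 281.2]
u 347
266 [58, 54, 53, 73, 77, 61, 51, 49, 42, 33, 27, 23, 27, 28, 43, 79, 118, 119, 109, 110, 102, 99]
267 [57, 52, 50, 63, 60, 55, 49, 49, 38, 30, 28, 32, 39, 44, 68, 99, 128, 150, 133, 116, 104, 101]
268 [50, 47, 54, 50, 55, 55, 51, 42, 35, 30, 35, 59, 73, 72, 86, 113, 155, 179, 169, 141, 115, 104]
269 [28, 44, 45, 53, 49, 49, 44, 32, 20, 26, 46, 82, 89, 91, 98, 134, 178, 190, 187, 174, 152, 133]
270 [28, 31, 35, 43, 43, 44, 34, 24, 14, 25, 60, 84, 91, 96, 103, 155, 185, 194, 194, 194, 182, 170]
271 [24, 25, 24, 32, 32, 29, 29, 21, 25, 32, 70, 87, 94, 94, 109, 164, 189, 193, 193, 193, 192, 192]
272 [25, 10, 29, 27, 24, 24, 22, 19, 37, 52, 81, 92, 95, 97, 113, 174, 190, 192, 193, 191, 193, 196]
273 [23, 26, 19, 30, 24, 20, 26, 36, 58, 74, 91, 94, 96, 94, 116, 176, 192, 193, 193, 192, 194, 196]
274 [25, 31, 34, 26, 30, 33, 25, 45, 79, 90, 
[... 1444 characters left out ...]
 194, 192]
288 [133, 133, 137, 145, 180, 192, 195, 193, 193, 193, 196, 195, 195, 193, 193, 191, 192, 194, 195, 195, 195, 193]
289 [134, 137, 138, 163, 187, 194, 195, 194, 193, 196, 197, 196, 195, 193, 192, 192, 193, 196, 195, 194, 194, 193]
290 [128, 133, 143, 178, 193, 194, 194, 194, 194, 196, 197, 196, 194, 193, 193, 193, 195, 195, 195, 194, 193, 194]
291 [121, 128, 158, 182, 192, 192, 193, 194, 196, 197, 196, 193, 192, 193, 193, 195, 195, 194, 195, 194, 193, 196]
292 [107, 127, 158, 178, 189, 192, 192, 195, 197, 198, 195, 192, 192, 193, 193, 196, 195, 193, 194, 195, 197, 197]
293 [109, 126, 135, 150, 168, 181, 188, 196, 195, 194, 193, 193, 192, 194, 193, 196, 195, 194, 193, 196, 196, 197]
```

Emit:
arm_command:
  plan:
    - [0.2,0.01,0.041,0,0]
    - [0.2,0.01,0.041,0,0]
    - [0.2,0.01,0.041,-0.05,0]
    - [0.2,0.01,0.041,-0.08,0]
    - [0.2,0.01,0.041,-0.11,0]
    - [0.2,0.01,0.041,-0.13,0]
    - [0.2,0.01,0.041,-0.13,0]

```text
t: 36.1
tcp_pos: [560.7, 98.9, 126.4]
tool_rot: [180.0, 0.0, 87.6]
wrist_force: [1.2, 0.0, -0.9]
grip_width: 29.0
grip_force: 30.0
```

Emit:
arm_command:
  plan:
    - [0.2,0,0,-0.05,0]
    - [0.2,0,0,-0.1,0]
    - [0.2,0,0,-0.15,0]
    - [0.2,0,0,-0.2,0]
    - [0.2,0,0,-0.24,0]
    - [0.2,0,0,-0.255,0]
    - [0.2,0,0,-0.255,0]

```text
t: 36.98
tcp_pos: [561.2, 99.0, 88.9]
tool_rot: [179.9, 0.0, 87.6]
wrist_force: [-0.2, -0.6, -2.0]
grip_width: 28.7
grip_force: 30.0
```

Emit:
arm_command:
  plan:
    - [0.55,0,0,0,0]
    - [0.55,0,0,0,0]
    - [0.55,0,0,0,0]
    - [0.55,0,0,0.2,0]
    - [0.55,0,0,0.6,0]
    - [0.55,0,0,0.8,0]
    - [0.55,0,-0.4,0.8,0]
    - [0.55,-0.1,-0.8,0.8,0]
    - [0.55,-0.1,-1,0.8,0]
    - [0.55,-0.1,-1,0.8,0]

```text
t: 38.22
tcp_pos: [546.0, -52.7, 209.1]
tool_rot: [179.9, 0.0, 87.4]
wrist_force: [0.6, 0.5, -0.7]
grip_width: 48.5
grip_force: 0.0
```

Emit:
arm_command:
  plan:
    - [0.55,-0.05,-0.4,0,0]
    - [0.55,-0.12,-0.8,0,0]
    - [0.55,-0.12,-1,0,0]
    - [0.55,-0.12,-1,0,0]
    - [0.55,-0.12,-1,0,0]

```text
t: 38.85
tcp_pos: [528.4, -199.5, 208.9]
tool_rot: [179.9, -0.0, 87.7]
wrist_force: [0.2, -0.2, 0.7]
grip_width: 48.5
grip_force: 0.0
```

Emit:
arm_command:
  plan:
    - [0.55,0,-0.4,0,0]
    - [0.55,0,-0.635,0,0]
    - [0.55,0,-0.635,-0.3,0]
    - [0.55,0,-0.635,-0.65,0]
    - [0.55,0,-0.635,-0.65,0]
    - [0.55,0,-0.635,-0.65,0]

```text
t: 39.6
tcp_pos: [529.3, -296.0, 113.8]
tool_rot: [179.8, 0.1, 87.6]
wrist_force: [-0.2, 0.1, 0.2]
grip_width: 48.3
grip_force: 0.0
```

Run:
```python
from h import *
print({k:np.round(v,2).tolist() for k,v in read_state().items() if k in('tcp_pos','tool_rot')})
# relative B vs A cap in scene1 and top0 via matching patch of A cap
def mm(s,pa,pb,h=5,m=5,k=8):
    g=cv2.resize(cv2.cvtColor(s['image'],cv2.COLOR_RGB2GRAY),None,fx=k,fy=k,interpolation=cv2.INTER_CUBIC); c=lambda x:int(round(x*k))
    P=g[c(pa[1]-h):c(pa[1]+h),c(pa[0]-h):c(pa[0]+h)]; W=g[c(pb[1]-h-m):c(pb[1]+h+m),c(pb[0]-h-m):c(pb[0]+h+m)]
    R=cv2.matchTemplate(W,P,cv2.TM_CCOEFF_NORMED);_,q,_,l=cv2.minMaxLoc(R); b=(pb[0]+l[0]/k-m,pb[1]+l[1]/k-m); return (at(s,*b,85)-at(s,*pa,85)).round(1),round(q,3)
t=load('scene1');a=load('top0')
A1=(200+181/2.5,150+203/2.5);B1=(200+124/2.5,150+173/2.5); print('scene B-A',mm(t,A1,B1))
A2=(225+539/2.58,195+199/2.58);B2=(225+647/2.58,195+204/2.58); print('top B-A',mm(a,A2,B2))
```

```text
{'tcp_pos': [529.32, -295.97, 113.8], 'tool_rot': [179.75, 0.11, 87.65]}
scene B-A (array([ -5.7, -91.8,   0. ]), 0.938)
top B-A (array([ -4.6, -90.8,   0. ]), 0.972)
```

Emit:
arm_command:
  plan:
    - [0.55,-0.017,-0.013,0,0]
    - [0.55,-0.017,-0.013,-0.1,0]
    - [0.55,-0.017,-0.013,-0.33,0]
    - [0.55,-0.017,-0.013,-0.378,0]
    - [0.55,-0.017,-0.013,-0.378,0]
    - [0.42,-0.017,-0.013,-0.378,0]
    - [0.34,-0.017,-0.013,-0.378,0]
    - [0.2,-0.017,-0.013,-0.378,0]
    - [0.2,-0.017,-0.013,-0.378,0]
    - [0.2,-0.017,-0.013,-0.378,0]

```text
t: 40.85
tcp_pos: [526.0, -298.6, 55.5]
tool_rot: [179.8, 0.1, 87.6]
wrist_force: [0.4, -0.1, 5.5]
grip_width: 28.8
grip_force: 29.9
```

Emit:
arm_command:
  plan:
    - [0.2,0,0,0.3,0]
    - [0.2,0,0,0.7,0]
    - [0.2,0,0,1,0]
    - [0.2,0,0.4,1,0]
    - [0.2,0,0.8,1,0]
    - [0.2,0,1,1,0]
    - [0.2,0,1,1,0]

```text
t: 41.72
tcp_pos: [525.4, -146.4, 204.6]
tool_rot: [179.9, -0.0, 87.7]
wrist_force: [1.1, -0.2, -1.1]
grip_width: 28.9
grip_force: 30.0
```

Emit:
arm_command:
  plan:
    - [0.2,0,0.4,0,0]
    - [0.2,0,0.8,0,0]
    - [0.2,0,1,0,0]
    - [0.2,0,1,0,0]
    - [0.2,0,1,0,0]

```text
t: 42.35
tcp_pos: [525.7, 0.5, 204.5]
tool_rot: [179.9, 0.0, 87.5]
wrist_force: [0.3, -0.9, -0.7]
grip_width: 28.2
grip_force: 30.0
```

Emit:
arm_command:
  plan:
    - [0.2,-0.1,0.4,0,0]
    - [0.2,-0.18,0.8,0,0]
    - [0.2,-0.18,1,0,0]
    - [0.2,-0.18,1,0,0]
    - [0.2,-0.18,1,0,0]

```text
t: 42.98
tcp_pos: [499.0, 150.3, 204.6]
tool_rot: [179.9, 0.0, 87.5]
wrist_force: [-0.5, 0.1, -1.8]
grip_width: 28.7
grip_force: 30.0
```

Emit:
arm_command:
  plan:
    - [0.2,0,0.095,0,0]
    - [0.2,0,0.095,-0.2,0]
    - [0.2,0,0.095,-0.4,0]
    - [0.2,0,0.095,-0.4,0]
    - [0.2,0,0.095,-0.4,0]

```text
t: 43.6
tcp_pos: [499.3, 166.0, 145.9]
tool_rot: [179.8, -0.0, 87.6]
wrist_force: [-0.1, 0.5, -1.3]
grip_width: 28.7
grip_force: 30.0
```

Run:
```python
from h import *
st=read_state(); print({k:np.round(v,2).tolist() for k,v in st.items() if k in('tcp_pos','tool_rot','wrist_force','grip_width')})
t=snap('scene','s10'); T=np.array(st['tcp_pos'])
g=cv2.cvtColor(t['image'],cv2.COLOR_RGB2GRAY); 
print('foot',proj(t,[T[0],T[1]+2.4,T[2]-55.5]).round(1),'hole',proj(t,[497.1,168,80]).round(1))
u,v=proj(t,[T[0],T[1]+2.4,T[2]-55.5]).round().astype(int); print('u',u-10)
for r_ in range(v-6,v+10): print(r_,g[r_,u-10:u+12].tolist())
```

```text
{'tcp_pos': [499.27, 166.02, 145.93], 'tool_rot': [179.8, -0.01, 87.55], 'wrist_force': [-0.12, 0.46, -1.34], 'grip_width': 28.65}
foot [390.8 273.6] hole [390.6 275.3]
u 381
268 [60, 41, 27, 27, 14, 27, 34, 38, 30, 22, 26, 22, 40, 80, 100, 140, 180, 190, 193, 192, 189, 193]
269 [104, 87, 59, 37, 29, 26, 32, 33, 35, 24, 21, 23, 47, 82, 106, 156, 183, 192, 193, 192, 191, 192]
270 [130, 120, 107, 86, 54, 30, 32, 29, 28, 26, 23, 27, 59, 87, 108, 163, 187, 192, 193, 191, 190, 190]
271 [132, 132, 128, 118, 83, 49, 41, 30, 28, 19, 25, 35, 68, 92, 109, 171, 189, 192, 192, 191, 191, 189]
272 [133, 135, 133, 130, 95, 70, 60, 56, 44, 30, 21, 46, 77, 94, 113, 173, 190, 191, 190, 192, 189, 190]
273 [134, 135, 130, 127, 99, 66, 71, 72, 70, 61, 53, 73, 87, 92, 112, 166, 189, 190, 192, 191, 189, 191]
274 [133, 133, 131, 126, 99, 77, 69, 75, 77, 83, 74, 86, 88, 85, 95, 151, 181, 190, 187, 188, 190, 192]
275 [136, 129, 131, 126, 102, 88, 80, 71, 68, 76, 77, 78, 77, 80, 87, 132, 178, 191, 190, 191, 190, 192]
276 [132, 132, 133, 127, 106, 96, 91, 83, 77, 79, 78, 77, 82, 86, 88, 128, 176, 189, 190, 190, 190, 191]
277 [132, 133, 131, 129, 117, 104, 99, 95, 92, 92, 91, 89, 89, 90, 98, 149, 179, 190, 192, 191, 192, 192]
278 [132, 130, 130, 132, 127, 115, 104, 103, 96, 96, 94, 95, 95, 101, 134, 172, 186, 190, 191, 191, 190, 192]
279 [131, 131, 132, 134, 134, 131, 128, 119, 114, 109, 108, 111, 121, 138, 167, 184, 189, 191, 191, 188, 190, 189]
280 [133, 131, 132, 133, 135, 156, 162, 163, 159, 158, 155, 159, 166, 174, 184, 188, 189, 191, 190, 192, 190, 190]
281 [134, 134, 133, 135, 140, 177, 188, 189, 189, 188, 190, 188, 187, 189, 189, 190, 191, 191, 189, 191, 191, 191]
282 [132, 135, 136, 136, 160, 182, 191, 191, 190, 191, 191, 191, 189, 189, 191, 190, 191, 191, 189, 190, 191, 189]
283 [134, 134, 135, 138, 176, 189, 193, 191, 191, 191, 190, 190, 190, 190, 191, 190, 191, 189, 190, 190, 190, 189]
```

Emit:
arm_command:
  plan:
    - [0.2,-0.013,-0.002,0,0]
    - [0.2,-0.013,-0.002,-0.05,0]
    - [0.2,-0.013,-0.002,-0.08,0]
    - [0.2,-0.013,-0.002,-0.11,0]
    - [0.2,-0.013,-0.002,-0.13,0]
    - [0.2,-0.013,-0.002,-0.13,0]

```text
t: 44.4
tcp_pos: [496.2, 165.7, 124.6]
tool_rot: [180.0, 0.0, 87.6]
wrist_force: [-1.4, -0.2, -3.2]
grip_width: 28.6
grip_force: 30.0
```

Emit:
arm_command:
  plan:
    - [0.2,0,0,-0.05,0]
    - [0.2,0,0,-0.1,0]
    - [0.2,0,0,-0.15,0]
    - [0.2,0,0,-0.2,0]
    - [0.2,0,0,-0.24,0]
    - [0.2,0,0,-0.25,0]
    - [0.2,0,0,-0.25,0]

```text
t: 45.28
tcp_pos: [496.4, 165.7, 87.4]
tool_rot: [179.9, 0.0, 87.6]
wrist_force: [-2.5, 0.1, -2.4]
grip_width: 28.7
grip_force: 29.9
```

Emit:
arm_command:
  plan:
    - [0.55,0,0,0,0]
    - [0.55,0,0,0,0]
    - [0.55,0,0,0,0]
    - [0.55,0,0,0.2,0]
    - [0.55,0,0,0.6,0]
    - [0.4,0,0,1,0]
    - [0.2,0,0,1,0]
    - [0,0,0,1,0]

```text
t: 46.28
tcp_pos: [496.4, 165.7, 237.0]
tool_rot: [179.9, 0.0, 87.6]
wrist_force: [0.1, 0.4, -0.9]
grip_width: 20.6
grip_force: 0.0
```

Emit:
arm_command:
  plan:
    - [0,0,0,0.4,0]
    - [0,0,0,0.8,0]
    - [0,0,0,0.8,0]
    - [0,0,0,0.8,0]

```text
t: 46.78
tcp_pos: [496.4, 165.6, 355.5]
tool_rot: [-179.9, 0.0, 87.6]
wrist_force: [-0.2, -0.2, 0.9]
grip_width: 0.7
grip_force: 0.0
```

Run:
```python
from fit import *
s=load('top1');t=load('scene1'); p=[496.4,143.6,-0.0327]
S=lambda u,v:np.array((150+u/2.5,160+v/2.5)); T=lambda u,v:np.array((200+u/2.5,150+v/2.5))
def P(th,x,a=-180,b=70): # hood local y=a,z=b
    y=a*np.cos(th)+b*np.sin(th); z=-a*np.sin(th)+b*np.cos(th); q=rigid(p,(x,90+y)); return [q[0],q[1],81+z]
obs=[(s,S(62,128),130),(s,S(38,461),-130),(t,T(692,200),-130),(t,T(590,375),130)]
f=lambda th:np.concatenate([proj(c,P(th[0],x))-uv for c,uv,x in obs])
R=least_squares(f,[1.7]); th=R.x[0]; print(th,R.fun.round(1))
for k in np.arange(1.85,-.01,-.15): print(round(k,2),np.round(P(k,0),0),np.round(P(k,0,-165),0))
```

```text
1.6980051804606018 [ 0.8 -1.3 -1.  -0.4  0.5 -2.6  0.   1.5]
1.85 [503. 350. 235.] [503. 346. 220.]
1.7 [502. 326. 250.] [502. 324. 236.]
1.55 [502. 300. 262.] [502. 300. 247.]
1.4 [501. 272. 270.] [501. 274. 255.]
1.25 [500. 243. 274.] [500. 248. 260.]
1.1 [499. 214. 273.] [499. 221. 260.]
0.95 [498. 186. 268.] [498. 195. 256.]
0.8 [497. 158. 259.] [497. 169. 248.]
0.65 [496. 133. 246.] [496. 145. 237.]
0.5 [495. 109. 229.] [496. 122. 222.]
0.35 [495.  89. 208.] [495. 103. 203.]
0.2 [494.  71. 185.] [495.  86. 182.]
0.05 [494.  57. 160.] [494.  72. 159.]
```

Emit:
arm_command:
  plan:
    - [0,0.03,0.4,0,0]
    - [0,0.03,0.8,0,0]
    - [0,0.03,1,0,0]
    - [0,0.03,1,0,0]
    - [0,0.03,1,0,0]

```text
t: 47.4
tcp_pos: [501.2, 314.9, 356.4]
tool_rot: [-180.0, 0.1, 87.5]
wrist_force: [0.1, 0.4, -0.2]
grip_width: 0.4
grip_force: 0.0
```

Emit:
arm_command:
  plan:
    - [0,0,0.4,0,0]
    - [0,0,0.43,0,0]
    - [0,0,0.43,0,0]
    - [0,0,0.43,-0.3,0]
    - [0,0,0.43,-0.6,0]
    - [0,0,0.43,-0.82,0]
    - [0,0,0.43,-0.82,0]
    - [0,0,0.43,-0.82,0]

```text
t: 48.4
tcp_pos: [501.9, 379.7, 236.8]
tool_rot: [179.7, -0.1, 87.5]
wrist_force: [0.1, 0.3, 0.0]
grip_width: 0.2
grip_force: 0.0
```

Emit:
arm_command:
  plan:
    - [0,0,-0.15,-0.01,0]
    - [0,0,-0.25,-0.013,0]
    - [0,0,-0.3,-0.01,0]
    - [0,0,-0.38,0.03,0]
    - [0,0,-0.46,0.067,0]
    - [0,0,-0.55,0.1,0]
    - [0,0,-0.633,0.127,0]
    - [0,0,-0.72,0.146,0]
    - [0,0,-0.813,0.16,0]

```text
t: 49.52
tcp_pos: [501.1, 257.5, 258.9]
tool_rot: [179.9, 0.0, 87.6]
wrist_force: [-1.4, 3.8, -1.4]
grip_width: 0.4
grip_force: 1.4
```

Emit:
arm_command:
  plan:
    - [0,0,-0.09,0.005,0]
    - [0,0,-0.18,0.007,0]
    - [0,0,-0.27,-0.005,0]
    - [0,0,-0.353,-0.02,0]
    - [0,0,-0.44,-0.045,0]
    - [0,0,-0.527,-0.073,0]
    - [0,0,-0.607,-0.11,0]
    - [0,0,-0.687,-0.147,0]
    - [0,0,-0.76,-0.197,0]
    - [0,0,-0.84,-0.247,0]

```text
t: 50.78
tcp_pos: [501.2, 131.5, 221.1]
tool_rot: [179.9, 0.0, 87.6]
wrist_force: [-0.0, 2.2, 1.3]
grip_width: 0.2
grip_force: 0.8
```

Emit:
arm_command:
  plan:
    - [0,0,-0.067,-0.067,0]
    - [0,0,-0.127,-0.127,0]
    - [0,0,-0.187,-0.2,0]
    - [0,0,-0.24,-0.267,0]
    - [0,0,-0.287,-0.347,0]
    - [0,0,-0.333,-0.42,0]
    - [0,0,-0.36,-0.473,0]
    - [0,0,-0.36,-0.485,0]
    - [0,0,-0.36,-0.485,0]

```text
t: 51.9
tcp_pos: [501.1, 78.7, 151.2]
tool_rot: [179.8, -0.0, 87.6]
wrist_force: [-12.7, 3.7, 26.1]
grip_width: 0.2
grip_force: 12.9
```

Emit:
arm_command:
  plan:
    - [0,0,0,0.2,0]
    - [0,0,0,0.6,0]
    - [0,0,0,1,0]
    - [0,0,-0.4,1,0]
    - [0,0,-0.8,1,0]
    - [0,0,-1,1,0]
    - [0,0,-1,1,0]

```text
t: 52.78
tcp_pos: [501.1, -73.2, 298.4]
tool_rot: [179.9, 0.0, 87.4]
wrist_force: [-0.0, -0.0, 0.5]
grip_width: 0.3
grip_force: 0.0
```

Emit:
arm_command:
  plan:
    - [0,-0.3,-0.4,0,0]
    - [0,-0.6,-0.8,0,0]
    - [0,-0.9,-1,0,0]
    - [0,-0.9,-1,0,0]
    - [0,-0.9,-1,0,0]
    - [0,-0.9,-1,0,0]

```text
t: 53.52
tcp_pos: [366.9, -220.8, 298.9]
tool_rot: [179.9, -0.0, 87.7]
wrist_force: [0.2, -0.4, 0.0]
grip_width: 0.5
grip_force: 0.0
```

Run:
```python
from h import *
print({k:np.round(v,2).tolist() for k,v in read_state().items() if k in('tcp_pos','t','wrist_force')})
snap('top','t11'); snap('scene','s11')
a=cv2.imread('pics/s11.png')[140:440,170:500]; b=cv2.imread('pics/t11.png')[120:360,140:540]
A=cv2.resize(a,(440,400),interpolation=cv2.INTER_CUBIC); B=cv2.resize(b,(360,216),interpolation=cv2.INTER_AREA); c=np.zeros((400,360,3),np.uint8); c[:216]=B
cv2.imwrite('pics/f.png',np.hstack([A,c]))
```

```text
{'t': 53.52, 'tcp_pos': [366.91, -220.76, 298.92], 'wrist_force': [0.22, -0.42, 0.02]}
```

View pics/f.png

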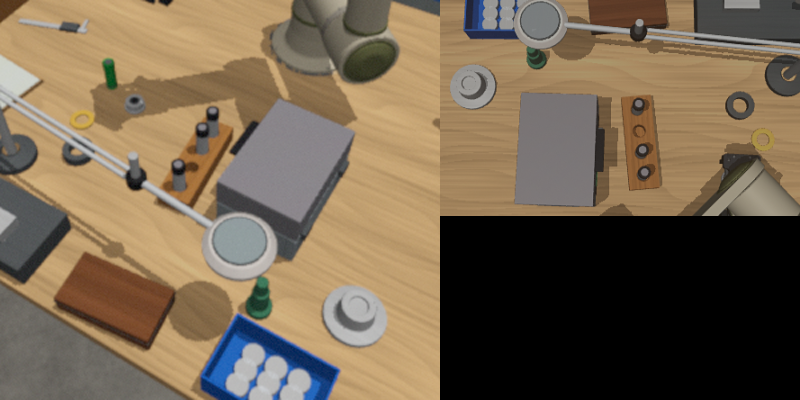

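The final view shows the hood shut over the block and three long tubes upright in the rack, with caps at (178,165), (202,130) and (211,113). The lamp is clear, with its head at (240,243), and the bearing parts are where they were.

```bash
python3 -c "
from station import r
print(r.sign_off())"
```

```text
the job is handed in; nothing more can be done
None
```

The job is handed in: lamp swung clear, all three long tubes in the rack, all three short tubes in the block, hood shut, and the bearing parts left alone, at about 54 s of the 210 s allowed; one picture I viewed was 1120 px wide, over the 800 px limit.

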